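Load and lock the hold-down jig

TASK

Press down the winged bayonet plug on the jig, turn it back and lift it out, so that the red hold-down bar springs up, and stand it upright on the bench. Take the pine blanks out of the blue tote one at a time and lay them side by side, lengthways, in the jig, far ends under the bar, pushed tight against the side fence and one another and right up against the end stop; then refit the plug: push it down against the spring, turn it a quarter clockwise and let it click up under the keepers, so that the pack is held down. Leave the other things on the bench where they are.

Things in the scene. Friction and masses are not known exactly. Their poses are not given: they have to be found in the camera images.
- blank1: pine blank, one of two or three (an absent one reads None), a rectangular block 47 mm wide (its x), 140 mm long (its y) and 45 mm high (its z, up), 150 g; origin at the centre of its underside; starts lying flat in the blue tote, lengthways roughly along the tote's x
- blank2: pine blank, one of two or three (an absent one reads None), a rectangular block 47 mm wide (its x), 140 mm long (its y) and 45 mm high (its z, up), 150 g; origin at the centre of its underside; starts lying flat in the blue tote, lengthways roughly along the tote's x
- blank3: pine blank, one of two or three (an absent one reads None), a rectangular block 47 mm wide (its x), 140 mm long (its y) and 45 mm high (its z, up), 150 g; origin at the centre of its underside; starts lying flat in the blue tote, lengthways roughly along the tote's x
- tote: shallow open blue tote, outside 240 mm (its x) by 370 mm (its y) and 62 mm high, walls and floor 5 mm thick; fixed; origin at the centre of its underside
- jig_corner (a point): registration corner of the fixed jig, on the board's top face (15 mm above the bench), where the end stop (plane x = 0) meets the side fence (plane y = 0); jig axes: x away from the robot into the stop, y left from the fence, z up. Registered blanks lie along x with origins at x = -70 mm, y = 23.5, 70.5, 117.5 mm (first, second, third from the fence). Board: x -234..16, y -19..193 mm
- jig_fence (a point): top of the aluminium side fence at its front end, 16 mm thick, 30 mm high above the board, its face running from here 210 mm along the jig's x to the end stop (12 mm thick, 65 mm high)
- jig_bridge (a point): middle of the front edge, underside, of the steel bridge plate, 54 mm before the end stop and 65 mm above the board; plate 10 mm thick, on legs whose inner faces are at y = -1.5 and +156.5 mm of the corner. Under it hangs the red hold-down bar (34 mm along x, 146 along y), its underside 50 mm above the board, so 45 mm blanks slide in from the front
- jig_socket (a point): centre of the bayonet socket: mouth of the 36 mm hole in the bridge plate's top (90 mm above the bench); axes as the jig's. Keepers stand on the plate on both sides of it along y: uprights 31.5 to 43.5 mm from the centre, overhangs 9 mm wide along x reaching in to 22 mm from the centre, underside 10.5 and top 15.5 mm above the plate. A sprung brass button on the bar lies 5.5 mm below the mouth
- plug: loose steel bayonet plug, 79 mm tall, 150 g, locked in the jig at the start; origin at the centre of its underside. Shank 32 mm in diameter, 20 mm long, flange 41 mm in diameter, z = 20 to 26 mm, with two ears along +x and -x; 26 mm neck; on top a black wing grip. Locked, its origin is 15.5 mm below the socket's mouth, ears along the jig's y. Press and turn anticlockwise to free it
- plug_wing (a point): centre of the plug's black wing grip, 65 mm above its underside: 50 mm long (plug's x), 20 mm thick (plug's y), 28 mm high. The plug enters with wing and ears along the jig's x (within 45 degrees). Going down, the shank meets the button 5.5 mm below the mouth; about 2 N for 5 mm until the bar is on the blanks, then a stiffer spring, 8 N rising to 14 N at the lowest position
- plug_ear (a point): top of the plug's +x ear, 26 mm above its underside; ears 20 mm wide, reach 28 mm from the axis. A 2.7 mm lip on the leading edge passes under the keepers only within 2 mm of the lowest position (flange on the plate, plug origin 20 mm below the mouth); a 6 mm stop block on the trailing edge ends the clockwise quarter turn (seen from above); let go, the plug rises 4.5 mm, locked
- holddown (a joint): downward travel of the red hold-down bar in m: 0 = sprung up, 0.005 = resting on the blanks; with the plug locked and no blanks it stands at 0.010 and bars the way in
- tape_measure: grey tape measure, 35x79x64 mm, bystander; origin under its middle
- wax_tin: round yellow tin, 70 mm in diameter, 62 mm high, bystander; origin under its middle
Things that resemble listed ones, but are neither listed nor needed, are in the scene too. What is shaped like the plug but green is not meant.

How it is judged:
By the outcome, as a careful person would: the job done as asked, in the order asked, and still so for the second after the job is handed in, with the robot touching nothing.
Of blank1, blank2, blank3 only 2 to 3 are there at a start; the rules pass over those that are not, and their reading is None.
At some moment in a run one of blank1, blank2, blank3 may be knocked a few centimetres aside while the robot is not near it.
It also fails if it takes over 210 s, if anything falls off the work surface, if the arm or the gripper's body presses on something with over 40 N, if the wrist force passes 120 N, or if a joint passes its speed limit or range.

ROBOT

A 6-joint arm with a two-finger parallel gripper is mounted at the origin on a cart in front of the work surface, level with it; the furniture and walls round the work are solid. World frame = base frame: x ahead of the robot, y to its left, z up, the work surface at z = 0. Lengths are in mm, angles in degrees, forces in N, time in s.
With the tool pointing down it reaches from about 350 to 850 mm from the base axis. Payload 8.1 kg.
Tool frame: the origin (TCP) lies midway between the tips of the shut fingers; the grasp point (between the pads) lies 19 mm behind it; z points along the fingers, y is the direction in which the jaws open and shut (so a half turn about z gives the same grasp; the last joint's range is limited). The gripper opens to 85 mm and grips with 20 to 120 N. Pads are 22 mm wide; open, the fingers measure 114 mm over their backs; the gripper's body (76 mm by 85 mm) begins 54 mm behind the grasp point. The pads swing forward as they close: fully open they stand 13 mm farther back than shut.
Start: joints at [62.888, 7.471, 85.268, -0, 87.261, -4.893], TCP at [226.871, 555.459, 231.292] pointing down, gripper open.
Joint ranges: [-169.43, 169.43], [-51.17, 129.36], [1.28, 143.12], [-76.62, 256.62], [0, 156.53], [-152.29, 152.29]. Speed limits (degrees/s): [136.94, 136.94, 159.86, 180, 180, 180].

INTERFACE

Orientations are given as [roll, pitch, yaw] about the fixed x, y, z axes, in that order (R = Rz(yaw) Ry(pitch) Rx(roll)).
In Python, from bench import telemetry, snapshot, camera_params, job gives the robot as it stands. The module is installed in compiled form; this text tells all that it offers.
- The arm moves only by the shell command python3 -m jog 'ROWS' [FORCE]. ROWS is JSON, a list that holds one entry, the list of rows, each a list of 7 numbers: the shift along the tool's x, y, z in units of 50 mm (1.0 is 50 mm), then the turn, a rotation vector about the tool's x, y, z in units of 2 pi rad (1.0 is 2 pi rad), then the opening, from 0 (shut) to 1 (fully open). In form: [[[dx, dy, dz, rx, ry, rz, claw], ...]]. A call has 1 to 12 rows; each row shifts and turns the commanded pose from where the row before left it, along the tool's axes as they then stand; what a row does not reach is not made up. A row lasts 1/8 s, in which the tool goes at most 62.5 mm and 10.7 degrees, less where a joint would pass 70% of its speed; a pose out of reach is approached as far as the arm can. A call with a number of a shift or a turn outside -1 to 1 is refused whole. A call with a gripper value outside its range is refused whole. The fingers move at their own pace and stop on an object; FORCE is the grip in N (left out, the last holds). Time passes only in rows, so rows that do not move let the fingers close. It gives the time, the measured TCP pose, the force and the opening at its end, in the units of the state.
- telemetry.sense(): the state, without advancing time (a new reading comes with each control period).
- snapshot(name): name is "side" or "top"; returns (picture, depth): 420x560x3 uint8, red, green, blue; 420x560 float32, mm along the optical axis (not along the pixel's ray), 0 where there is no reading.
- camera_params(name): a dict with "K" (3x3 intrinsics, pixels), "extrinsics" (4x4, takes a point from camera to world coordinates). Camera axes: x right, y down, z forward; pixel columns grow to the right and rows downward; lengths in mm; the calibration is good to about 2 mm. A picture is of the moment at which its call begins. camera_params takes no time and is no camera call.
- job.hand_in(): hands the job in, once; it reports no verdict.
The state is a dict: "time": time; "joint_pos": joint angles; "qd": joint speeds; "joint_efforts": joint torques, N m; "tool_pos": TCP position; "tcp_rot": TCP orientation; "ft_force": force on the tool from outside, world axes, zero at the start; "wrist_torque": the same for the moment, N m; "finger_gap": finger opening in mm.
Only numpy, scipy, OpenCV 4.12 (cv2) and the standard library are available. Lean on these libraries where they do the work, as an engineer would, in place of code of your own. Each camera call takes 0.05 s, during which the arm holds its last target. There are 200 camera calls.

## Working session

There is one attempt and no reset: what is moved stays moved. The work goes in short steps, Python scripts to look and compute and a shell command to move; the robot and the scene stay as the last step left them, time stands still between calls to the robot, and variables do not carry over. Pictures are saved under pics/ and viewed, about 12 in all and at most 16, crops included, and the job is handed in when it is done.

```bash
mkdir -p pics; cat > h.py <<'E'
import numpy as np, cv2
from bench import telemetry, snapshot, camera_params, job
def snap(n,fn=None):
    p,d=snapshot(n); np.savez(f'pics/{n}.npz',p=p,d=d)
    if fn: cv2.imwrite('pics/'+fn,p[:,:,::-1])
    return p,d
def cloud(n,d):
    c=camera_params(n);K=c['K'];T=np.array(c['extrinsics'])
    v,u=np.mgrid[:d.shape[0],:d.shape[1]]
    K=np.array(K)
    P=np.stack([(u-K[0,2])/K[0,0]*d,(v-K[1,2])/K[1,1]*d,d,np.ones_like(d)],-1)
    W=(P@T.T)[...,:3]; W[d==0]=np.nan
    return W
E
python3 - <<'E'
from h import *
for n in('top','side'):
    snap(n,n+'0.png'); c=camera_params(n); print(np.round(c['K'],1).tolist(),np.round(c['extrinsics'],3).tolist())
print(telemetry.sense())
E
```

```text
[[496.4, 0.0, 278.8], [0.0, 496.4, 210.2], [0.0, 0.0, 1.0]] [[-0.022, -0.995, 0.095, 420.997], [-1.0, 0.022, -0.011, 29.048], [0.009, -0.096, -0.995, 1629.183], [0.0, 0.0, 0.0, 1.0]]
[[383.0, 0.0, 278.4], [0.0, 383.0, 206.9], [0.0, 0.0, 1.0]] [[0.814, -0.349, 0.464, 75.959], [-0.581, -0.498, 0.644, -665.874], [0.006, -0.794, -0.608, 736.228], [0.0, 0.0, 0.0, 1.0]]
{'time': 0.1, 'joint_pos': array([ 6.28868833e+01,  7.51093566e+00,  8.53244258e+01,  4.37053707e-04,
        8.72628996e+01, -4.89152049e+00]), 'qd': array([-0.01027861,  0.00330322, -0.19447822,  0.00389819,  0.02945318,
       -0.0392326 ]), 'joint_efforts': array([ 1.06674954e-03, -5.70949066e+01, -5.01941836e+01, -1.60565246e-04,
        7.84680858e-03,  2.24159481e-05]), 'tool_pos': array([226.64122751, 554.99459626, 230.33444994]), 'tcp_rot': array([-1.79902134e+02, -8.81358976e-03,  1.57778375e+02]), 'ft_force': array([-0.23907149,  0.29852229,  0.21984341]), 'wrist_torque': array([-0.00881188, -0.012448  ,  0.00445918]), 'finger_gap': 85.45729084288352}
```

View pics/top0.png

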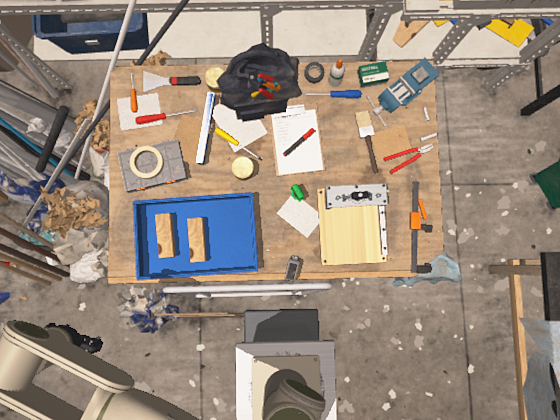

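View pics/side0.png

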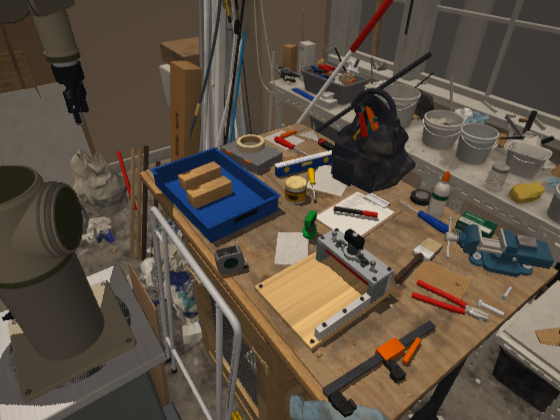

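Two blanks show in the tote, at top (164,235) and (198,240). The jig is at top (353,225), with the black-winged plug at (361,196). The green lookalike is at (298,191). Next I'll measure these and enlarge the jig.

```bash
python3 - <<'E'
from h import *
z=np.load('pics/top.npz');p,d=z['p'],z['d'];W=cloud('top',d)
z2=np.load('pics/side.npz');p2,d2=z2['p'],z2['d'];W2=cloud('side',d2)
a=cv2.resize(p[175:275,305:405],None,fx=5.5,fy=5.5,interpolation=cv2.INTER_CUBIC)
cv2.imwrite('pics/c1.png',a[:,:,::-1])
b=cv2.resize(p2[215:355,240:410],None,fx=4.5,fy=4.2,interpolation=cv2.INTER_CUBIC)
cv2.imwrite('pics/c2.png',b[:,:,::-1])
# board, bridge clusters (top)
def rect(W,m,name):
    q=W[m]; q=q[np.isfinite(q[:,0])]
    r=cv2.minAreaRect(q[:,:2].astype(np.float32)); print(name,len(q),'z',np.round(np.median(q[:,2]),1),np.round(r[0],1),np.round(r[1],1),round(r[2],2))
v,u=np.mgrid[:420,:560]
def box(u0,u1,v0,v1): return (u>=u0)&(u<u1)&(v>=v0)&(v<v1)
Z=W[...,2]
rect(W,box(310,400,175,275)&(Z>84)&(Z<95),'bridge')
rect(W,box(310,400,175,275)&(Z>10)&(Z<20),'board')
rect(W,box(310,400,175,275)&(Z>40)&(Z<50),'fence')
rect(W,box(310,400,175,275)&(Z>110)&(Z<140),'wing')
rect(W,box(130,260,190,280)&(Z>55)&(Z<70)&True,'tote rim')
for n,bx in(('bA',box(150,180,205,265)),('bB',box(182,215,210,268))):
    rect(W,bx&(Z>42)&(Z<56)&(p[...,0]>p[...,2].astype(int)+20),n)
Z2=W2[...,2]
def box2(u0,u1,v0,v1): return box(u0,u1,v0,v1)
rect(W2,box(240,410,215,355)&(Z2>84)&(Z2<95),'s bridge')
rect(W2,box(240,410,215,355)&(Z2>110)&(Z2<140),'s wing')
rect(W2,box(170,240,160,210)&(Z2>45)&(Z2<56)&(p2[...,0]>p2[...,2].astype(int)+20),'s blanks')
print('tote floor',np.nanmedian(Z[box(215,250,205,265)]),'bench',np.nanmedian(Z[box(205,240,170,190)]))
E
```

```text
bridge 906 z 89.4 [ 610.  -231.4] [ 66.9 188.1] 1.95
board 2896 z 14.3 [ 538.8 -252.1] [281.5 269.8] 1.63
fence 210 z 44.8 [ 554.2 -264.7] [267.9 117.4] 46.63
wing 41 z 115.1 [ 599.9 -231.2] [ 16.9 134.5] 1.63
tote rim 1406 z 60.9 [496.5 280.2] [252.2 382.8] 2.98
bA 609 z 49.3 [500.7 379. ] [139.4  48.3] 4.47
bB 600 z 49.2 [484.9 277.8] [139.4  46.4] 3.61
s bridge 1153 z 90.6 [ 609.8 -234. ] [ 68.7 189.2] 1.88
s wing 175 z 123.7 [ 600.3 -233.6] [ 19.8 136.3] 2.01
s blanks 777 z 50.8 [490.7 324.1] [160.7 151.3] 3.7
tote floor 4.254316470582353 bench 0.014256055945452317
```

View pics/c1.png

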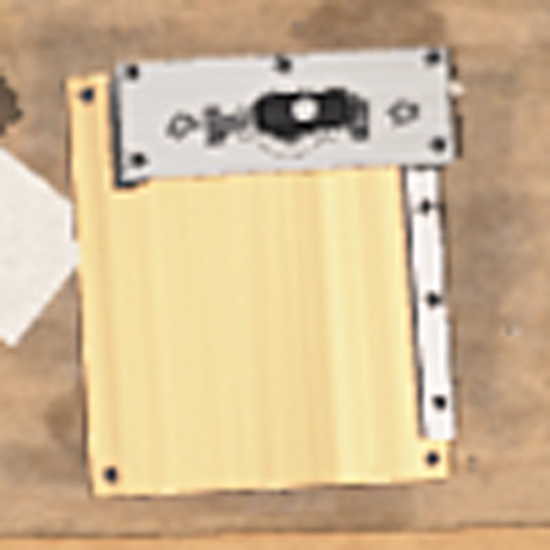

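View pics/c2.png

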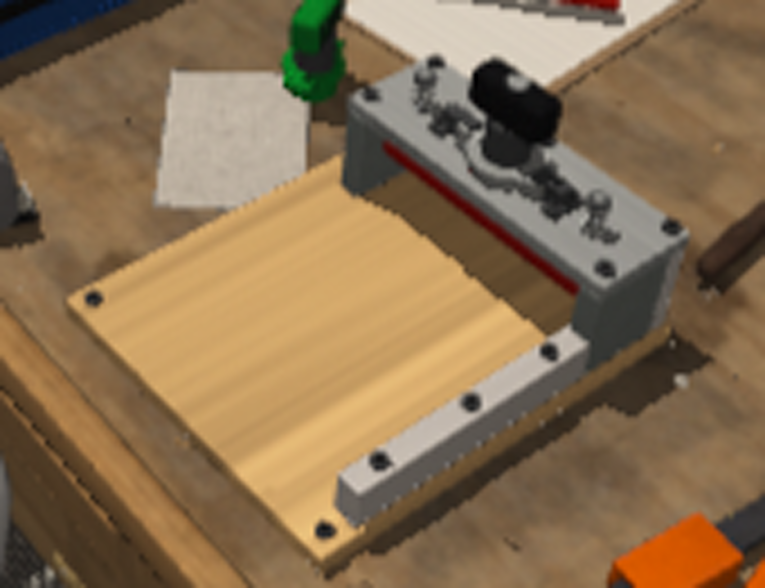

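Crops: the black wing's long side runs along the jig's y at c1 (308,112). The jig sits at about +1.9° yaw, with the red bar visible under the bridge. The plug with the black wing, on the bridge, is the one meant; the green one stands apart on the bench.

```bash
cat >> h.py <<'E'
def rect(W,m,name):
    q=W[m]; q=q[np.isfinite(q[:,0])]
    r=cv2.minAreaRect(q[:,:2].astype(np.float32)); print(name,len(q),'z',np.round(np.percentile(q[:,2],[5,50,95]),1),np.round(r[0],1),np.round(r[1],1),round(r[2],2),'mean',np.round(q[:,:2].mean(0),1))
V,U=np.mgrid[:420,:560]
def box(u0,u1,v0,v1): return (U>=u0)&(U<u1)&(V>=v0)&(V<v1)
# jig frame (yaw a, origin C) - from bridge centre (-21,77.5)
A=np.radians(1.9); X=np.array([np.cos(A),np.sin(A)]); Y=np.array([-np.sin(A),np.cos(A)])
C=np.array([610.,-232.7])+21*X-77.5*Y
def jig(x,y): return C+x*X+y*Y
def go(x,y,z,yaw):
    s=telemetry.sense(); p=s['tool_pos']; c=np.radians(s['tcp_rot'][2])
    d=np.array([x,y,z])-p; e=(yaw-s['tcp_rot'][2]+180)%360-180
    for nm,q in(('now',c),('after turn',np.radians(yaw))):
        print(nm,'tool units',np.round([(d[0]*np.cos(q)+d[1]*np.sin(q))/50,(d[0]*np.sin(q)-d[1]*np.cos(q))/50,-d[2]/50],3))
    print('rz total',round(-e/360,4),'dyaw',round(e,2),'pose',p.round(1),s['tcp_rot'].round(2),'F',s['ft_force'].round(1),'gap',round(s['finger_gap'],1))
E
python3 - <<'E'
from h import *
for n,b in(('top',box(310,400,175,275)),('side',box(240,410,215,355))):
    z=np.load(f'pics/{n}.npz');W=cloud(n,z['d']);Z=W[...,2]
    rect(W,b&(Z>146)&(Z<160),n+' wing')
    rect(W,b&(Z>103)&(Z<109),n+' keeper')
    rect(W,b&(Z>84)&(Z<95),n+' bridge')
    rect(W,b&(Z>40)&(Z<50),n+' fence')
    if n=='top':
        print('park patch',np.nanmin(Z[box(330,364,145,178)]),np.nanmax(Z[box(330,364,145,178)]),W[162,347])
    else:
        bl=(z['p'][...,0]>z['p'][...,2].astype(int)+20)&(Z>45)&(Z<56)
        rect(W,bl&(W[...,1]>328)&(W[...,1]<430)&box(160,250,150,220),'s bA');rect(W,bl&(W[...,1]<328)&(W[...,1]>230)&box(160,250,150,220),'s bB')
print('socket guess',jig(-21,77.5),jig(-30,77.5),'C',C)
go(600,-232.5,230,91.9)
E
```

```text
top wing 98 z [146.9 151.7 157.7] [ 603.6 -229.8] [48.2 18.5] 88.92 mean [ 603.8 -230.6]
top keeper 44 z [103.2 106.3 108.3] [ 606.1 -234.4] [ 37.  126.2] 14.92 mean [ 604.6 -226.4]
top bridge 906 z [85.  89.4 94. ] [ 610.  -231.4] [ 66.9 188.1] 1.95 mean [ 610.8 -230. ]
top fence 210 z [40.7 44.8 48.7] [ 554.2 -264.7] [267.9 117.4] 46.63 mean [ 506.7 -312.1]
park patch -12.023060229078737 10.68152664049012 [ 734.82913507 -221.04348912   -6.23037066]
side wing 156 z [147.2 153.1 155.3] [ 602.3 -234.5] [21.2 49.3] 2.97 mean [ 601.  -236.2]
side keeper 122 z [103.2 105.6 108.3] [ 598.8 -233.7] [ 30.9 135.5] 0.55 mean [ 601.3 -234. ]
side bridge 1153 z [86.4 90.6 93.1] [ 609.8 -234. ] [ 68.7 189.2] 1.88 mean [ 603.7 -248.8]
side fence 603 z [41.  45.4 48.9] [ 520.4 -118.3] [234.4 425.9] 2.04 mean [ 511.9 -290.8]
s bA 378 z [46.2 50.8 53.3] [566.6 383.9] [275.   55.4] 7.2 mean [507.1 373.6]
s bB 420 z [46.9 50.7 53. ] [483.2 273.6] [139.6  51.1] 4.43 mean [480.3 271.6]
socket guess [ 610.  -232.7] [ 601.00494806 -232.99839661] C [ 633.55798086 -309.46113299]
now tool units [-1.2869e+01 -1.1756e+01  7.0000e-03]
after turn tool units [-1.5989e+01  6.9410e+00  7.0000e-03]
rz total 0.183 dyaw -65.88 pose [226.6 555.  230.3] [-1.7990e+02 -1.0000e-02  1.5778e+02] F [-0.2  0.3  0.2] gap 85.5
```

```bash
python3 -m jog '[[[0,0,0,0,0,0.0262,1],[0,0,0,0,0,0.0262,1],[0,0,0,0,0,0.0262,1],[0,0,0,0,0,0.0262,1],[0,0,0,0,0,0.0262,1],[0,0,0,0,0,0.0262,1],[0,0,0,0,0,0.0258,1]]]' 80
python3 -m jog '[[[-0.4,0.175,0,0,0,0,1],[-0.8,0.35,0,0,0,0,1],[-0.8,0.35,0,0,0,0,1],[-0.8,0.35,0,0,0,0,1],[-0.8,0.35,0,0,0,0,1],[-0.8,0.35,0,0,0,0,1],[-0.8,0.35,0,0,0,0,1],[-0.8,0.35,0,0,0,0,1],[-0.8,0.35,0,0,0,0,1],[-0.8,0.35,0,0,0,0,1],[-0.8,0.35,0,0,0,0,1],[-0.8,0.35,0,0,0,0,1]]]'
python3 -m jog '[[[-0.8,0.35,0,0,0,0,1],[-0.8,0.35,0,0,0,0,1],[-0.8,0.35,0,0,0,0,1],[-0.8,0.35,0,0,0,0,1],[-0.8,0.35,0,0,0,0,1],[-0.8,0.35,0,0,0,0,1],[-0.8,0.35,0,0,0,0,1],[-0.8,0.35,0,0,0,0,1],[-0.4,0.175,0,0,0,0,1],[0,0,0,0,0,0,1]]]'
python3 -c "
from h import *
go(602.7,-232.8,121,91.9)"
```

```text
time: 0.98
tool_pos: [226.7, 555.1, 230.6]
tcp_rot: [-180.0, 0.1, 91.6]
ft_force: [0.5, 0.1, 0.2]
finger_gap: 84.8
time: 2.48
tool_pos: [443.5, 101.0, 231.0]
tcp_rot: [-180.0, -0.0, 91.9]
ft_force: [1.0, 1.1, 0.0]
finger_gap: 85.6
time: 3.72
tool_pos: [603.0, -233.7, 230.1]
tcp_rot: [-179.9, -0.0, 91.8]
ft_force: [-0.4, -0.3, -0.5]
finger_gap: 85.4
now tool units [ 0.018 -0.005  2.182]
after turn tool units [ 0.018 -0.005  2.182]
rz total -0.0003 dyaw 0.11 pose [ 603.  -233.7  230.1] [-1.7992e+02 -4.0000e-02  9.1790e+01] F [-0.4 -0.3 -0.5] gap 85.4
```

```bash
python3 -m jog '[[[0,0,0.4,0,0,0,1],[0,0,0.5,0,0,0,1],[0,0,0.5,0,0,0,1],[0.01,0,0.4,0,0,0,1],[0,0,0.28,0,0,0,1],[0,0,0.1,0,0,0,1],[0,0,0,0,0,0,1]]]'
python3 -m jog '[[[0,0,0,0,0,0,0.5],[0,0,0,0,0,0,0.3],[0,0,0,0,0,0,0.1],[0,0,0,0,0,0,0],[0,0,0,0,0,0,0],[0,0,0,0,0,0,0],[0,0,0,0,0,0,0]]]' 90
python3 -c "
from h import *
print(telemetry.sense()['wrist_torque'])
snap('side');p=np.load('pics/side.npz')['p'];cv2.imwrite('pics/c3.png',cv2.resize(p[190:330,280:420],None,fx=4,fy=4,interpolation=2)[:,:,::-1])"
```

```text
time: 4.6
tool_pos: [603.3, -232.0, 122.5]
tcp_rot: [180.0, 0.0, 91.9]
ft_force: [-0.3, 0.4, -0.2]
finger_gap: 85.2
time: 5.48
tool_pos: [603.4, -232.0, 122.5]
tcp_rot: [180.0, 0.0, 91.9]
ft_force: [0.8, -0.6, 0.9]
finger_gap: 19.8
[-0.03467145 -0.30850535  0.0280149 ]
```

View pics/c3.png

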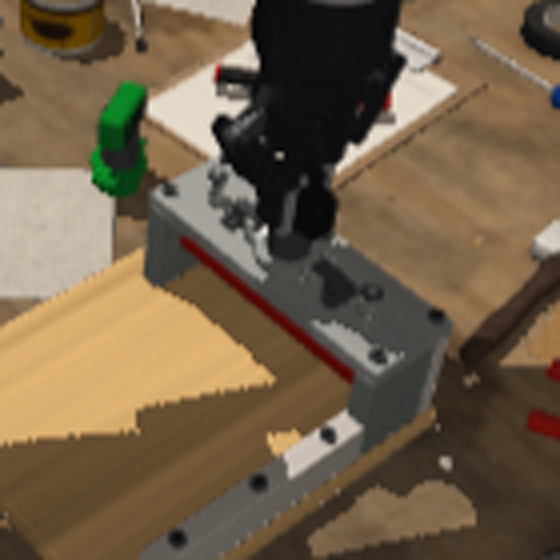

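The fingers hold the wing: gap 19.8 mm, and the crop shows the wing between them around (300,205). Now I'll press down.

```bash
python3 -m jog '[[[0,0,0.03,0,0,0,0],[0,0,0.03,0,0,0,0],[0,0,0.03,0,0,0,0],[0,0,0,0,0,0,0],[0,0,0,0,0,0,0]]]'
python3 -m jog '[[[0,0,0.02,0,0,0,0],[0,0,0,0,0,0,0],[0,0,0,0,0,0,0]]]'
```

```text
time: 6.15
tool_pos: [603.7, -232.3, 119.0]
tcp_rot: [179.9, 0.0, 91.9]
ft_force: [0.2, 0.3, 7.6]
finger_gap: 20.3
time: 6.52
tool_pos: [603.9, -232.3, 118.8]
tcp_rot: [179.9, 0.1, 91.9]
ft_force: [-1.6, 1.7, 13.2]
finger_gap: 20.3
```

```bash
python3 -m jog '[[[0,0,0.02,0,0,0,0],[0,0,0,0,0,0,0],[0,0,0,0,0,0,0]]]'
python3 -m jog '[[[0,0,0.02,0,0,0,0],[0,0,0,0,0,0,0],[0,0,0,0,0,0,0]]]'
```

```text
time: 6.9
tool_pos: [604.1, -232.3, 118.7]
tcp_rot: [179.9, 0.1, 91.9]
ft_force: [-4.1, 3.2, 17.1]
finger_gap: 20.2
time: 7.28
tool_pos: [604.2, -232.3, 118.6]
tcp_rot: [179.9, 0.1, 91.9]
ft_force: [-7.0, 4.3, 22.5]
finger_gap: 20.5
```

```bash
python3 -m jog '[[[0,0,0,0,0,-0.02,0],[0,0,0,0,0,-0.02,0],[0,0,0,0,0,-0.02,0],[0,0,0,0,0,-0.02,0],[0,0,0,0,0,0,0]]]'
python3 -m jog '[[[0,0,0,0,0,-0.02,0],[0,0,0,0,0,-0.02,0],[0,0,0,0,0,-0.02,0],[0,0,0,0,0,-0.02,0],[0,0,0,0,0,-0.02,0],[0,0,0,0,0,-0.02,0],[0,0,0,0,0,-0.02,0],[0,0,0,0,0,-0.02,0],[0,0,0,0,0,-0.01,0],[0,0,0,0,0,0,0]]]'
```

```text
time: 7.9
tool_pos: [605.0, -233.1, 118.7]
tcp_rot: [179.9, 0.3, 120.8]
ft_force: [-3.1, 1.1, 18.6]
finger_gap: 20.2
time: 9.15
tool_pos: [604.8, -233.9, 118.7]
tcp_rot: [-179.8, 0.3, -178.1]
ft_force: [-3.2, -1.7, 18.0]
finger_gap: 20.4
```

```bash
python3 -m jog '[[[0,0,-0.08,0,0,0,0],[0,0,-0.1,0,0,0,0],[0,0,-0.1,0,0,0,0],[0,0,0,0,0,0,0]]]'
python3 -m jog '[[[0,0,-0.2,0,0,0,0],[0,0,-0.3,0,0,0,0],[0,0,-0.3,0,0,0,0],[0,0,-0.3,0,0,0,0],[0,0,-0.2,0,0,0,0],[0,0,0,0,0,0,0]]]'
python3 -c "
from h import *
go(710,-215,185,181.9)
snap('side');p=np.load('pics/side.npz')['p'];cv2.imwrite('pics/c4.png',cv2.resize(p[170:330,280:420],None,fx=4,fy=3.7,interpolation=2)[:,:,::-1])"
```

```text
time: 9.65
tool_pos: [603.0, -232.2, 128.9]
tcp_rot: [-180.0, -0.0, -178.1]
ft_force: [-0.1, -2.8, 1.8]
finger_gap: 20.2
time: 10.4
tool_pos: [603.9, -232.3, 195.3]
tcp_rot: [-179.9, 0.1, -178.1]
ft_force: [0.5, 0.0, -1.3]
finger_gap: 20.0
now tool units [-2.133  0.274  0.206]
after turn tool units [-2.133  0.275  0.206]
rz total 0.0 dyaw -0.0 pose [ 603.9 -232.3  195.3] [-1.7994e+02  1.2000e-01 -1.7810e+02] F [ 0.5  0.  -1.3] gap 20.0
```

View pics/c4.png

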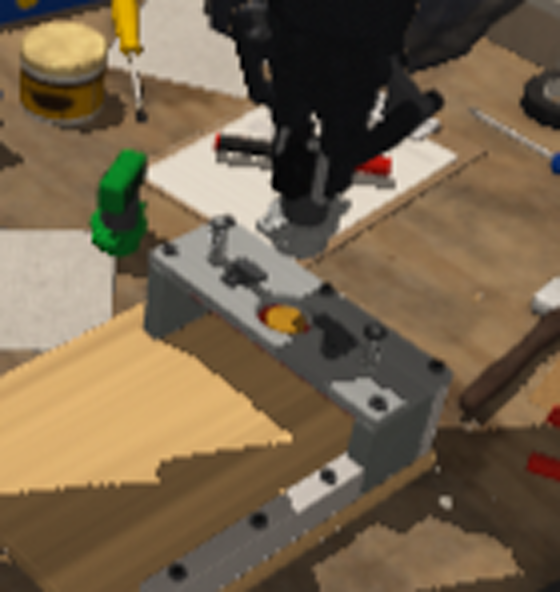

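The plug is out. The brass button shows in the empty socket at crop (285,320). I'll stand the plug on bare bench behind the bridge.

```bash
python3 -m jog '[[[-0.4,0.06,0,0,0,0,0],[-0.7,0.08,0,0,0,0,0],[-0.7,0.08,0,0,0,0,0],[-0.3,0.06,0,0,0,0,0],[0,0,0.3,0,0,0,0],[0,0,0.6,0,0,0,0],[0,0,0.7,0,0,0,0],[0,0,0.6,0,0,0,0],[0,0,0.4,0,0,0,0],[0,0,0.2,0,0,0,0],[0,0,0,0,0,0,0]]]'
python3 -m jog '[[[0,0,0.04,0,0,0,0],[0,0,0.04,0,0,0,0],[0,0,0.03,0,0,0,0],[0,0,0,0,0,0,0]]]'
```

```text
time: 11.82
tool_pos: [707.2, -214.5, 53.3]
tcp_rot: [180.0, -0.1, -178.1]
ft_force: [0.7, -0.1, -1.9]
finger_gap: 20.0
time: 12.32
tool_pos: [708.1, -214.6, 49.0]
tcp_rot: [-180.0, 0.1, -178.1]
ft_force: [0.7, 1.0, 1.3]
finger_gap: 20.1
```

```bash
python3 -m jog '[[[0,0,0.01,0,0,0,0],[0,0,0,0,0,0,0],[0,0,0,0,0,0,0.1],[0,0,0,0,0,0,0.3],[0,0,0,0,0,0,0.3],[0,0,0,0,0,0,0.6],[0,0,0,0,0,0,0.6],[0,0,0,0,0,0,0.6]]]'
python3 -m jog '[[[0,0,-0.2,0,0,0,0.6],[0,0,-0.6,0,0,0,0.6],[0,0,-0.9,0,0,0,0.6],[0,0,-0.9,0,0,0,0.6],[0,0,-0.9,0,0,0,1],[0,0,0,0,0,0,1]]]'
python3 -c "
from h import *
go(500,379,220,184.5)
p,d=snap('top');W=cloud('top',d);Z=W[...,2]
for n,bx in(('bA',box(150,180,205,265)),('bB',box(182,215,210,268))):
    rect(W,bx&(Z>42)&(Z<56)&(p[...,0]>p[...,2].astype(int)+20),n)
p,d=snap('side','side1.png');W=cloud('side',d);Z=W[...,2]
rect(W,box(270,420,200,300)&(Z>66)&(Z<84)&(W[...,0]>660)&(W[...,0]<760),'wing')
"
```

```text
time: 13.32
tool_pos: [707.3, -214.5, 47.3]
tcp_rot: [180.0, -0.0, -178.1]
ft_force: [-0.2, 0.1, 0.3]
finger_gap: 50.9
time: 14.08
tool_pos: [710.4, -215.5, 230.8]
tcp_rot: [-179.8, 0.6, -178.1]
ft_force: [0.4, 0.0, 0.1]
finger_gap: 84.3
now tool units [ 3.81  12.024  0.216]
after turn tool units [ 3.261 12.184  0.216]
rz total -0.0072 dyaw 2.6 pose [ 710.4 -215.5  230.8] [-179.75    0.58 -178.1 ] F [0.4 0.  0.1] gap 84.3
bA 607 z [43.6 49.3 54. ] [500.4 378.6] [139.2  46.4] 5.11 mean [500.7 378.2]
bB 598 z [43.6 49.4 54.5] [484.9 277.5] [139.2  46.6] 3.63 mean [485.6 277.4]
wing 148 z [67.7 77.9 81.2] [ 708.7 -216. ] [20.7 50.2] 88.23 mean [ 705.2 -217.3]
```

View pics/side1.png

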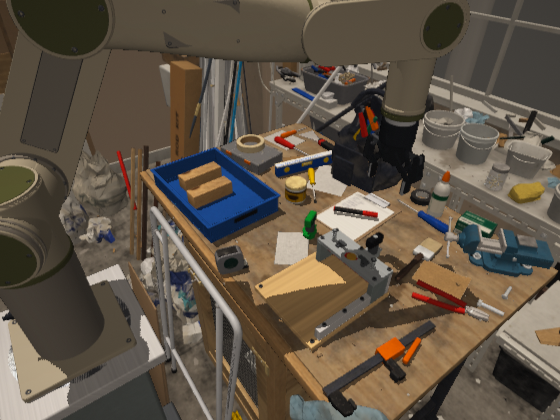

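Plug stands upright at side (375,240). Two blanks in the tote, unmoved. I'll take the nearer one (bB) first, gripping 20 mm behind its middle.

```bash
python3 -m jog '[[[0.1,0.28,0,0,0,-0.0047,1],[0.38,0.89,0,0,0,0,1],[0.38,0.89,0,0,0,0,1],[0.38,0.89,0,0,0,0,1],[0.38,0.89,0,0,0,0,1],[0.38,0.89,0,0,0,0,1],[0.38,0.89,0,0,0,0,1],[0.38,0.89,0,0,0,0,1],[0.38,0.89,0,0,0,0,1],[0.38,0.89,0,0,0,0,1],[0.38,0.89,0.3,0,0,0,1],[0.38,0.89,0.5,0,0,0,1]]]'
python3 -m jog '[[[0,0,0.5,0,0,0,1],[0,0,0.5,0,0,0,1],[0,0,0.5,0,0,0,1],[0,0,0,0,0,0,1],[0,0,0,0,0,0,1]]]'
python3 -c "
from h import *
go(464.3,274.2,27,-176.4)"
```

```text
time: 15.68
tool_pos: [461.1, 276.4, 181.9]
tcp_rot: [180.0, -0.0, -176.3]
ft_force: [-0.2, 0.4, -1.0]
finger_gap: 85.7
time: 16.3
tool_pos: [462.5, 274.9, 108.0]
tcp_rot: [-180.0, -0.0, -176.4]
ft_force: [-0.7, 0.4, -0.2]
finger_gap: 85.5
now tool units [-0.036 -0.016  1.62 ]
after turn tool units [-0.036 -0.016  1.62 ]
rz total 0.0001 dyaw -0.04 pose [462.5 274.9 108. ] [-1.8000e+02 -3.0000e-02 -1.7636e+02] F [-0.7  0.4 -0.2] gap 85.5
```

```bash
python3 -m jog '[[[0,0,0.5,0,0,0,1],[0,0,0.5,0,0,0,1],[0,0,0.4,0,0,0,1],[0,0,0.2,0,0,0,1],[0,0,0,0,0,0,0.6],[0,0,0,0,0,0,0.5],[0,0,0,0,0,0,0.3],[0,0,0,0,0,0,0.3],[0,0,0,0,0,0,0.3],[0,0,0,0,0,0,0.3],[0,0,0,0,0,0,0.3]]]' 70
python3 -m jog '[[[0,0,-0.1,0,0,0,0.3],[0,0,-0.4,0,0,0,0.3],[0,0,-0.7,0,0,0,0.3],[0,0,-0.6,0,0,0,0.3],[0,0,-0.3,0,0,0,0.3],[0,0,0,0,0,0,0.3]]]'
python3 -c "
from h import *
p,d=snap('top','top1.png');W=cloud('top',d);Z=W[...,2]
s,_=snap('side');print(p[200:270,130:260].shape)
a=cv2.resize(s[120:240,120:290],None,fx=4,fy=4,interpolation=2);cv2.imwrite('pics/c5.png',a[:,:,::-1])
q=jig(-200-20+70,48.5);print(jig(-160-0,48.5)); g=jig(-175,48.5); go(g[0],g[1],127,-178.1)"
```

```text
time: 17.68
tool_pos: [464.2, 275.4, 29.5]
tcp_rot: [179.9, 0.2, -176.4]
ft_force: [-0.2, 0.3, 6.6]
finger_gap: 45.3
time: 18.42
tool_pos: [463.6, 275.0, 133.7]
tcp_rot: [180.0, 0.1, -176.4]
ft_force: [0.2, 0.3, -0.7]
finger_gap: 45.3
(70, 130, 3)
[ 472.03792016 -266.29262606]
now tool units [  0.781 -10.796   0.089]
after turn tool units [  0.462 -10.815   0.089]
rz total 0.0047 dyaw -1.69 pose [462.2 274.4 131.4] [-1.7996e+02 -1.0000e-01 -1.7641e+02] F [ 0.5  0.6 -1.9] gap 45.7
```

View pics/c5.png

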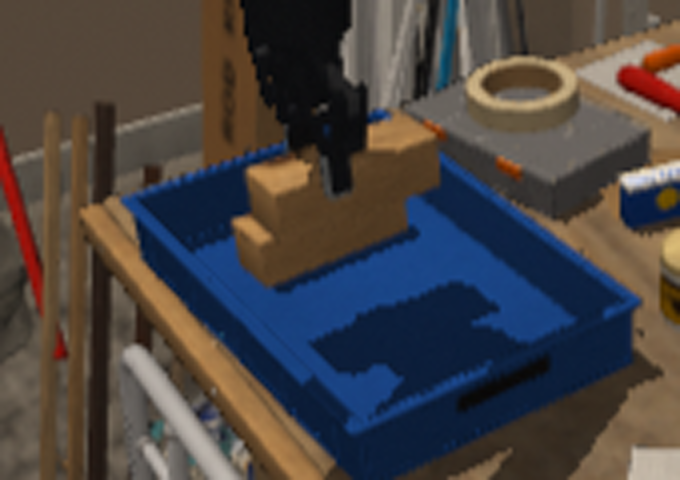

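```bash
python3 -m jog '[[[0,-0.4,0,0,0,0.0047,0.3],[0.04,-0.9,0,0,0,0,0.3],[0.04,-0.95,0,0,0,0,0.3],[0.04,-0.95,0,0,0,0,0.3],[0.04,-0.95,0,0,0,0,0.3],[0.04,-0.95,0,0,0,0,0.3],[0.04,-0.95,0,0,0,0,0.3],[0.04,-0.95,0,0,0,0,0.3],[0.04,-0.95,0,0,0,0,0.3],[0.04,-0.95,0,0,0,0,0.3],[0.04,-0.95,0,0,0,0,0.3],[0.04,-0.6,0,0,0,0,0.3]]]'
python3 -m jog '[[[0,-0.3,0,0,0,0,0.3],[0,0,0,0,0,0,0.3],[0,0,0,0,0,0,0.3]]]'
python3 -c "
from h import *
p,d=snap('top');W=cloud('top',d);Z=W[...,2]
rect(W,box(310,410,200,300)&(Z>140)&(Z<170)&(p[...,0]>p[...,2].astype(int)+20),'held top')
p,d=snap('side');W=cloud('side',d);Z=W[...,2]
rect(W,box(200,420,150,380)&(Z>140)&(Z<170)&(p[...,0]>p[...,2].astype(int)+20),'held side')
g=jig(-175,48.5); go(g[0],g[1],41,-178.1)"
```

```text
time: 20.02
tool_pos: [457.1, -250.7, 131.5]
tcp_rot: [180.0, -0.1, -178.3]
ft_force: [1.4, 1.0, -1.8]
finger_gap: 45.6
time: 20.4
tool_pos: [459.2, -262.1, 132.4]
tcp_rot: [179.9, -0.0, -178.1]
ft_force: [-0.2, 0.7, -2.5]
finger_gap: 45.7
held top 302 z [146.  151.3 156.4] [ 480.  -257.3] [139.7  46.4] 1.55 mean [ 506.1 -253.1]
held side 737 z [143.  153.3 155.2] [ 479.2 -254.6] [140.9  63. ] 2.15 mean [ 454.2 -264.8]
now tool units [ 0.052 -0.095  1.833]
after turn tool units [ 0.052 -0.095  1.833]
rz total 0.0002 dyaw -0.08 pose [ 459.5 -261.9  132.7] [ 1.7997e+02 -1.0000e-02 -1.7802e+02] F [ 0.4  0.2 -1.8] gap 45.8
```

```bash
python3 -m jog '[[[0.05,-0.095,0.2,0,0,0,0.3],[0,0,0.5,0,0,0,0.3],[0,0,0.5,0,0,0,0.3],[0,0,0.4,0,0,0,0.3],[0,0,0.2,0,0,0,0.3],[0,0,0,0,0,0,0.3],[0,0,0,0,0,0,0.3]]]'
python3 -c "
from h import *
g=jig(-90,48.5); go(g[0],g[1],41,-178.1)"
```

```text
time: 21.38
tool_pos: [457.7, -268.4, 43.7]
tcp_rot: [-179.9, 0.1, -178.1]
ft_force: [0.8, -0.3, -1.6]
finger_gap: 45.3
now tool units [-1.689  0.032  0.054]
after turn tool units [-1.689  0.032  0.054]
rz total 0.0 dyaw -0.01 pose [ 457.7 -268.4   43.7] [-1.7995e+02  7.0000e-02 -1.7809e+02] F [ 0.8 -0.3 -1.6] gap 45.3
```

```bash
python3 -m jog '[[[-0.1,0,0.03,0,0,0,0.3],[-0.25,0.01,0,0,0,0,0.3],[-0.3,0.01,0,0,0,0,0.3],[-0.3,0.01,0,0,0,0,0.3],[-0.3,0,0,0,0,0,0.3],[-0.2,0,0,0,0,0,0.3],[-0.1,0,0,0,0,0,0.3],[0,0,0,0,0,0,0.3]]]'
python3 -m jog '[[[-0.06,0,0,0,0,0,0.3],[-0.06,0,0,0,0,0,0.3],[-0.04,0,0,0,0,0,0.3],[0,0,0,0,0,0,0.3]]]'
```

```text
time: 22.38
tool_pos: [534.6, -263.8, 41.2]
tcp_rot: [180.0, -0.0, -178.1]
ft_force: [-0.4, 0.2, -2.6]
finger_gap: 45.7
time: 22.88
tool_pos: [541.6, -263.7, 41.0]
tcp_rot: [180.0, -0.1, -178.1]
ft_force: [-4.5, -1.4, -0.8]
finger_gap: 45.5
```

```bash
python3 -m jog '[[[-0.04,0,0,0,0,0,0.3],[0,0,0.03,0,0,0,0.3],[0,0,0,0,0,0,0.3]]]'
python3 -m jog '[[[0,0,0,0,0,0,0.6],[0,0,0,0,0,0,0.68],[0,0,0,0,0,0,0.68],[0,0,0,0,0,0,0.68],[0,0,-0.2,0,0,0,0.68],[0,0,-0.4,0,0,0,0.68],[0,0,-0.4,0,0,0,0.5],[0,0,0,0,0,0,0],[0,0,0,0,0,0,0]]]'
python3 -c "
from h import *
p,d=snap('top');W=cloud('top',d);Z=W[...,2]
g=jig(-85,95); go(g[0],g[1],40,-178.1)
p,d=snap('side');a=cv2.resize(p[190:350,240:420],None,fx=4,fy=3.7,interpolation=2);cv2.imwrite('pics/c6.png',a[:,:,::-1])"
```

```text
time: 23.25
tool_pos: [541.6, -263.6, 39.5]
tcp_rot: [179.9, -0.3, -178.1]
ft_force: [-17.6, 0.3, 8.8]
finger_gap: 45.5
time: 24.38
tool_pos: [544.5, -263.6, 90.0]
tcp_rot: [-180.0, 0.0, -178.1]
ft_force: [-0.6, -0.2, -0.5]
finger_gap: 6.6
now tool units [-0.059  0.919  0.986]
after turn tool units [-0.059  0.919  0.986]
rz total -0.0 dyaw 0.0 pose [ 544.  -263.4   89.3] [ 1.7998e+02 -4.0000e-02 -1.7810e+02] F [-0.1  0.  -0.3] gap 0.5
```

View pics/c6.png

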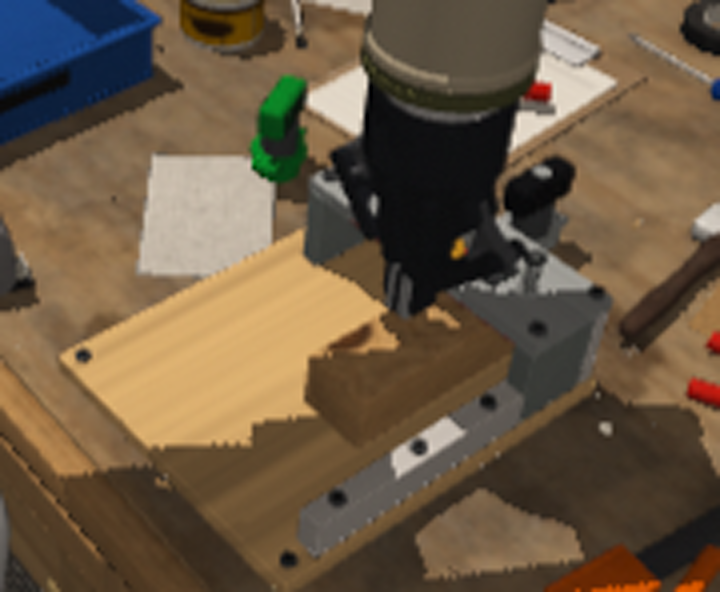

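```bash
python3 -m jog '[[[-0.05,0.4,0,0,0,0,0],[0,0.53,0,0,0,0,0],[0,0,0.3,0,0,0,0],[0,0,0.5,0,0,0,0],[0,0,0.2,0,0,0,0],[0,0,0,0,0,0,0]]]'
python3 -m jog '[[[0,-0.1,0,0,0,0,0],[0,-0.1,0,0,0,0,0],[0,-0.1,0,0,0,0,0],[0,-0.1,0,0,0,0,0],[0,-0.1,0,0,0,0,0],[0,-0.05,0,0,0,0,0],[0,0,0,0,0,0,0]]]'
python3 -m jog '[[[0,-0.05,0,0,0,0,0],[0,-0.05,0,0,0,0,0],[0,0,0,0,0,0,0]]]'
python3 -c "
from h import *
g=jig(-85,61.5); go(g[0],g[1],40,-178.1)"
```

```text
time: 25.22
tool_pos: [544.3, -216.6, 38.3]
tcp_rot: [179.9, -0.1, -178.1]
ft_force: [-0.8, 0.1, -0.1]
finger_gap: -0.5
time: 26.1
tool_pos: [546.4, -244.2, 39.7]
tcp_rot: [180.0, -0.0, -178.1]
ft_force: [-1.3, 4.0, 1.6]
finger_gap: 0.2
time: 26.48
tool_pos: [546.6, -250.1, 39.9]
tcp_rot: [-180.0, 0.0, -178.1]
ft_force: [0.8, 0.9, -0.4]
finger_gap: -0.3
now tool units [ 0.002 -0.015 -0.002]
after turn tool units [ 0.002 -0.015 -0.002]
rz total -0.0 dyaw 0.02 pose [ 546.6 -250.1   39.9] [-1.7996e+02  2.0000e-02 -1.7812e+02] F [ 0.8  0.9 -0.4] gap -0.3
```

```bash
python3 -m jog '[[[0,-0.05,0,0,0,0,0],[0,-0.04,0,0,0,0,0],[0,0,0,0,0,0,0]]]'
python3 -m jog '[[[0,-0.04,0,0,0,0,0],[0,-0.04,0,0,0,0,0],[0,0,0,0,0,0,0]]]'
```

```text
time: 26.85
tool_pos: [546.7, -252.8, 39.8]
tcp_rot: [179.9, -0.0, -178.1]
ft_force: [0.7, 8.1, 2.2]
finger_gap: -0.1
time: 27.22
tool_pos: [546.7, -253.1, 39.7]
tcp_rot: [179.6, -0.1, -178.0]
ft_force: [-2.1, 24.0, 11.4]
finger_gap: 0.1
```

```bash
python3 -m jog '[[[0,0.15,0,0,0,0,0],[0,0.15,0,0,0,0,0],[0,0,-0.5,0,0,0,0],[0,0,-0.8,0,0,0,0.5],[0,0,-0.5,0,0,-0.008,1],[0,0,0,0,0,0,1]]]'
python3 -c "
from h import *
p,d=snap('top');W=cloud('top',d);Z=W[...,2]
rect(W,box(145,250,195,268)&(Z>42)&(Z<56)&(p[...,0]>p[...,2].astype(int)+20),'bA')
go(480,375,130,-175.2)
p,d=snap('side');W=cloud('side',d);Z=W[...,2]
rect(W,box(240,420,200,360)&(Z>55)&(Z<64)&(W[...,0]<575)&(W[...,0]>470),'blank1 (side)')
rect(W,box(240,420,200,360)&(Z>40)&(Z<48)&(W[...,0]<575)&(W[...,0]>400)&(W[...,1]<-300),'fence')
"
```

```text
time: 27.98
tool_pos: [547.9, -244.3, 132.7]
tcp_rot: [-179.8, 0.2, -175.2]
ft_force: [-0.1, 0.5, 0.9]
finger_gap: 54.4
bA 614 z [43.3 49.2 54.6] [500.5 378.7] [139.4  46.9] 5.51 mean [499.9 377.9]
now tool units [3.1400e-01 1.2442e+01 1.2000e-02]
after turn tool units [2.9500e-01 1.2442e+01 1.2000e-02]
rz total -0.0002 dyaw 0.08 pose [ 546.8 -243.7  130.6] [-1.7991e+02  1.0000e-01 -1.7528e+02] F [-0.5 -0.6 -0.4] gap 62.1
blank1 (side) 768 z [58.  60.6 62.8] [ 531.  -107.3] [ 90.3 416.8] 0.32 mean [ 529.1 -250.2]
fence 463 z [41.4 45.4 47.3] [ 498.9 -316.2] [151.6  31.9] 1.94 mean [ 495.9 -323.4]
```

```bash
python3 -m jog '[[[0.02,0.5,0,0,0,0,1],[0.02,0.95,0,0,0,0,1],[0.02,0.95,0,0,0,0,1],[0.02,0.95,0,0,0,0,1],[0.02,0.95,0,0,0,0,1],[0.02,0.95,0,0,0,0,1],[0.02,0.95,0,0,0,0,1],[0.02,0.95,0,0,0,0,1],[0.02,0.95,0,0,0,0,1],[0.02,0.95,0,0,0,0,1],[0.02,0.95,0,0,0,0,1],[0.02,0.95,0,0,0,0,1]]]'
python3 -m jog '[[[0.03,0.95,0,0,0,0,1],[0.03,0.54,0,0,0,0,1],[0,0,0.3,0,0,0,1],[0,0,0,0,0,0,1],[0,0,0,0,0,0,1]]]'
python3 -c "
from h import *
go(480,375.5,29,-175)"
```

```text
time: 29.58
tool_pos: [486.4, 303.3, 128.1]
tcp_rot: [-180.0, -0.1, -175.2]
ft_force: [0.3, 0.8, 0.3]
finger_gap: 85.5
time: 30.2
tool_pos: [479.0, 374.4, 114.0]
tcp_rot: [-179.9, -0.1, -175.3]
ft_force: [-0.2, -0.3, 0.4]
finger_gap: 85.2
now tool units [-0.021  0.02   1.7  ]
after turn tool units [-0.022  0.02   1.7  ]
rz total -0.0008 dyaw 0.28 pose [479.  374.4 114. ] [-1.7994e+02 -8.0000e-02 -1.7528e+02] F [-0.2 -0.3  0.4] gap 85.2
```

```bash
python3 -m jog '[[[0,0.02,0.4,0,0,0,1],[0,0,0.5,0,0,0,1],[0,0,0.5,0,0,0,1],[0,0,0.3,0,0,0,1],[0,0,0,0,0,0,0.6],[0,0,0,0,0,0,0.5],[0,0,0,0,0,0,0.3],[0,0,0,0,0,0,0.3],[0,0,0,0,0,0,0.3],[0,0,0,0,0,0,0.3],[0,0,0,0,0,0,0.3]]]'
python3 -m jog '[[[0,0,-0.1,0,0,0,0.3],[0,0,-0.4,0,0,0,0.3],[0,0,-0.7,0,0,0,0.3],[0,0,-0.6,0,0,0,0.3],[0,0,-0.3,0,0,0.0085,0.3],[0,0,0,0,0,0,0.3]]]'
python3 -c "
from h import *
g=jig(-175,95.5); go(g[0],g[1],132,-178.1)"
```

```text
time: 31.58
tool_pos: [480.4, 377.3, 31.4]
tcp_rot: [179.9, 0.1, -175.2]
ft_force: [-0.5, 0.1, 6.1]
finger_gap: 45.2
time: 32.33
tool_pos: [480.6, 377.4, 137.8]
tcp_rot: [179.9, 0.2, -178.3]
ft_force: [0.4, -0.1, -1.4]
finger_gap: 45.2
now tool units [  0.864 -11.923   0.116]
after turn tool units [  0.898 -11.921   0.116]
rz total -0.0005 dyaw 0.16 pose [480.6 377.4 137.8] [ 179.87    0.21 -178.26] F [ 0.4 -0.1 -1.4] gap 45.2
```

```bash
python3 -m jog '[[[0,-0.5,0,0,0,0,0.3],[0.08,-0.95,0,0,0,0,0.3],[0.08,-0.95,0,0,0,0,0.3],[0.08,-0.95,0,0,0,0,0.3],[0.08,-0.95,0,0,0,0,0.3],[0.08,-0.95,0,0,0,0,0.3],[0.08,-0.95,0,0,0,0,0.3],[0.08,-0.95,0,0,0,0,0.3],[0.08,-0.95,0,0,0,0,0.3],[0.08,-0.95,0,0,0,0,0.3],[0.08,-0.95,0,0,0,0,0.3],[0.08,-0.95,0,0,0,0,0.3]]]'
python3 -m jog '[[[0.01,-0.6,0,0,0,0,0.3],[0,-0.37,0,0,0,0,0.3],[0,0,0.5,0,0,0,0.3],[0,0,0,0,0,0,0.3],[0,0,0,0,0,0,0.3]]]'
python3 -c "
from h import *
p,d=snap('top');W=cloud('top',d);Z=W[...,2]
rect(W,box(290,410,190,310)&(Z>110)&(Z<140)&(p[...,0]>p[...,2].astype(int)+20),'held top')
rect(W,box(310,400,190,280)&(Z>54)&(Z<65)&(p[...,0]>p[...,2].astype(int)+20),'b1 top')
p,d=snap('side','side2.png');W=cloud('side',d);Z=W[...,2]
rect(W,box(200,420,150,380)&(Z>120)&(Z<134)&(p[...,0]>p[...,2].astype(int)+20),'held side')
rect(W,box(200,420,150,380)&(Z>54)&(Z<65)&(p[...,0]>p[...,2].astype(int)+20),'b1 side')
g=jig(-175,95.5); go(g[0],g[1],43,-178.1)"
```

```text
time: 33.83
tool_pos: [451.0, -173.3, 134.2]
tcp_rot: [180.0, -0.1, -178.2]
ft_force: [1.1, -0.2, -0.8]
finger_gap: 45.7
time: 34.45
tool_pos: [452.9, -219.9, 110.0]
tcp_rot: [180.0, -0.0, -178.2]
ft_force: [0.6, -0.3, -0.6]
finger_gap: 45.6
held top 230 z [120.3 127.1 132.3] [ 473.2 -215.7] [139.5  45.9] 3.19 mean [ 494.6 -208.5]
b1 top 102 z [55.3 59.6 63.8] [ 557.6 -233. ] [ 42.  160.5] 2.33 mean [ 565.2 -290. ]
held side 653 z [122.7 129.7 131.5] [ 731.1 -148.4] [681.4  78. ] 15.56 mean [ 453.7 -222.6]
b1 side 859 z [56.2 60.6 62.6] [540.5  35.5] [367.6 727.7] 1.07 mean [ 535.8 -273.9]
now tool units [-0.042  0.009  1.355]
after turn tool units [-0.042  0.009  1.355]
rz total -0.0003 dyaw 0.12 pose [ 453.4 -220.3  110.8] [-1.7996e+02  6.0000e-02 -1.7822e+02] F [-0.6 -0.1 -1.4] gap 45.5
```

View pics/side2.png

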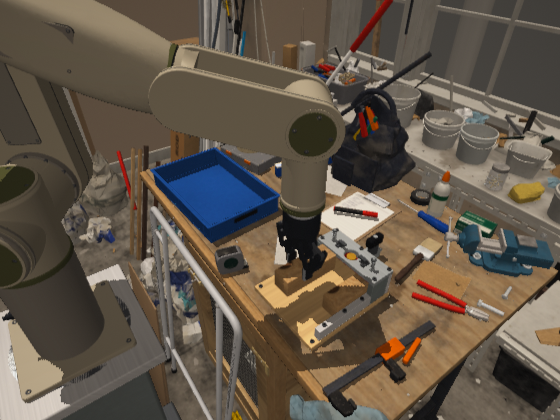

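Tote empty: only two blanks exist. The second one goes in now.

```bash
python3 -m jog '[[[0,0.01,0.2,0,0,0,0.3],[0,0,0.4,0,0,0,0.3],[0,0,0.4,0,0,0,0.3],[0,0,0.25,0,0,0,0.3],[0,0,0.07,0,0,0,0.3],[0,0,0,0,0,0,0.3]]]'
python3 -m jog '[[[-0.1,0,0,0,0,0,0.3],[-0.25,0.01,0,0,0,0,0.3],[-0.3,0.01,0,0,0,0,0.3],[-0.3,0,0,0,0,0,0.3],[-0.3,0,0,0,0,0,0.3],[-0.2,0,0,0,0,0,0.3],[-0.1,0,0,0,0,0,0.3],[0,0,0,0,0,0,0.3]]]'
python3 -m jog '[[[-0.07,0,0,0,0,0,0.3],[-0.07,0,0,0,0,0,0.3],[-0.04,0,0,0,0,0,0.3],[0,0,0,0,0,0,0.3]]]'
```

```text
time: 35.3
tool_pos: [453.0, -220.1, 44.0]
tcp_rot: [-180.0, 0.0, -178.3]
ft_force: [-0.2, -0.5, -0.7]
finger_gap: 45.6
time: 36.3
tool_pos: [530.4, -216.6, 43.7]
tcp_rot: [180.0, -0.0, -178.3]
ft_force: [-0.2, 0.3, -2.2]
finger_gap: 45.7
time: 36.8
tool_pos: [539.3, -216.4, 43.8]
tcp_rot: [-180.0, 0.0, -178.3]
ft_force: [0.6, -1.0, -1.7]
finger_gap: 45.3
```

```bash
python3 -m jog '[[[-0.05,0,0,0,0,0,0.3],[-0.05,0,0,0,0,0,0.3],[-0.03,0,0,0,0,0,0.3],[0,0,0.03,0,0,0,0.3],[0,0,0,0,0,0,0.3]]]'
python3 -m jog '[[[0,0,0.03,0,0,0,0.3],[0,0,0,0,0,0,0.3]]]'
```

```text
time: 37.42
tool_pos: [540.5, -216.4, 41.3]
tcp_rot: [179.9, -0.6, -178.3]
ft_force: [-25.9, -0.3, 14.1]
finger_gap: 45.1
time: 37.67
tool_pos: [540.5, -216.4, 41.3]
tcp_rot: [179.9, -0.6, -178.3]
ft_force: [-32.6, 2.1, 26.9]
finger_gap: 45.0
```

```bash
python3 -m jog '[[[0.06,0,-0.04,0,0,0,0.3],[0,0,0,0,0,0,0.6],[0,0,0,0,0,0,0.68],[0,0,0,0,0,0,0.68],[0,0,0,0,0,0,0.68],[0,0,-0.2,0,0,0,0.68],[0,0,-0.4,0,0,0,0.68],[0,0,-0.4,0,0,0,0.5],[0,0.5,0,0,0,0,0],[0,0.42,0,0,0,0,0],[0,0,0,0,0,0,0]]]'
python3 -c "
from h import *
g=jig(-83,95.5+23.5+20); go(g[0],g[1],40,-178.1)"
```

```text
time: 39.05
tool_pos: [541.4, -168.8, 93.3]
tcp_rot: [180.0, 0.0, -178.2]
ft_force: [-0.5, -0.2, 0.3]
finger_gap: -0.2
now tool units [-0.089 -0.093  1.066]
after turn tool units [-0.089 -0.093  1.066]
rz total -0.0002 dyaw 0.06 pose [ 541.4 -168.8   93.3] [ 1.8000e+02  1.0000e-02 -1.7816e+02] F [-0.5 -0.2  0.3] gap -0.2
```

```bash
python3 -m jog '[[[-0.08,0,0.4,0,0,0,0],[0,0,0.5,0,0,0,0],[0,0,0.16,0,0,0,0],[0,-0.1,0,0,0,0,0],[0,-0.1,0,0,0,0,0],[0,-0.1,0,0,0,0,0],[0,-0.1,0,0,0,0,0],[0,-0.1,0,0,0,0,0],[0,-0.1,0,0,0,0,0],[0,0,0,0,0,0,0]]]'
python3 -m jog '[[[0,-0.05,0,0,0,0,0],[0,-0.05,0,0,0,0,0],[0,-0.05,0,0,0,0,0],[0,0,0,0,0,0,0]]]'
```

```text
time: 40.3
tool_pos: [546.5, -200.9, 40.0]
tcp_rot: [-180.0, 0.0, -178.3]
ft_force: [1.2, -0.2, 0.0]
finger_gap: -0.0
time: 40.8
tool_pos: [546.7, -205.9, 39.9]
tcp_rot: [179.8, 0.0, -178.3]
ft_force: [0.6, 10.2, 4.2]
finger_gap: 0.1
```

```bash
python3 -m jog '[[[0,-0.05,0,0,0,0,0],[0,-0.03,0,0,0,0,0],[0,0,0,0,0,0,0]]]'
python3 -m jog '[[[0,0.18,0,0,0,0,0],[0,0.2,0,0,0,0,0],[0,0,-0.6,0,0,0,0],[0,0,-0.8,0,0,0,0.5],[0,0,0,0,0,0,0.5]]]'
python3 -c "
from h import *
g=jig(-175,47); go(g[0],g[1],110,-178.1)
p,d=snap('top');a=cv2.resize(p[170:275,305:405],None,fx=5.5,fy=5.5,interpolation=cv2.INTER_CUBIC)
cv2.imwrite('pics/c7.png',a[:,:,::-1])"
```

```text
time: 41.18
tool_pos: [546.7, -206.1, 39.9]
tcp_rot: [179.5, -0.1, -178.2]
ft_force: [-2.8, 26.7, 11.7]
finger_gap: 0.1
time: 41.8
tool_pos: [548.6, -194.1, 114.1]
tcp_rot: [-179.8, 0.4, -178.3]
ft_force: [0.4, 0.0, -0.5]
finger_gap: 35.8
now tool units [ 1.874 -1.428  0.083]
after turn tool units [ 1.878 -1.422  0.083]
rz total -0.0005 dyaw 0.19 pose [ 548.6 -194.1  114.1] [-179.78    0.38 -178.29] F [ 0.4  0.  -0.5] gap 35.8
```

View pics/c7.png

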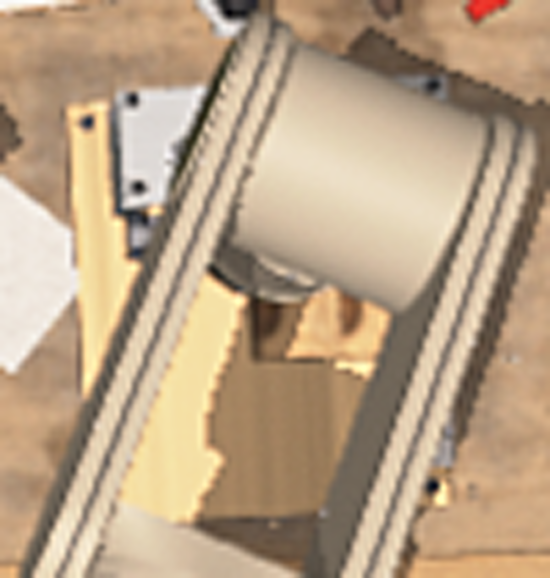

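```bash
python3 -m jog '[[[0.4,-0.3,0,0,0,0,0.45],[0.6,-0.5,0,0,0,0,0.45],[0.6,-0.5,0,0,0,0,0.45],[0.28,-0.12,0,0,0,0,0.45],[0,0,0.5,0,0,0,0.45],[0,0,0.5,0,0,0,0.45],[0,0,0.45,0,0,0,0.45],[-0.12,0,0.05,0,0,0,0.45],[-0.12,0,0,0,0,0,0.45],[0,0,0,0,0,0,0.45]]]'
python3 -m jog '[[[-0.08,0,0,0,0,0,0.45],[-0.08,0,0,0,0,0,0.45],[-0.05,0,0,0,0,0,0.45],[0,0,0,0,0,0,0.45]]]'
python3 -c "
from h import *
g=jig(-151,47); go(g[0],g[1],38,-178.1)"
```

```text
time: 43.1
tool_pos: [467.7, -266.6, 36.1]
tcp_rot: [-179.9, 0.1, -178.2]
ft_force: [0.0, -0.0, -0.2]
finger_gap: 38.6
time: 43.6
tool_pos: [476.9, -265.8, 34.9]
tcp_rot: [-180.0, 0.0, -178.3]
ft_force: [0.4, -0.1, 0.2]
finger_gap: 38.0
now tool units [-0.083 -0.036 -0.063]
after turn tool units [-0.083 -0.036 -0.063]
rz total -0.0005 dyaw 0.18 pose [ 476.9 -265.8   34.9] [-1.8000e+02  1.0000e-02 -1.7828e+02] F [ 0.4 -0.1  0.2] gap 38.0
```

```bash
python3 -m jog '[[[-0.06,0,0,0,0,0,0.45],[-0.06,0,0,0,0,0,0.45],[0,0,0,0,0,0,0.45]]]'
python3 -m jog '[[[-0.04,0,0,0,0,0,0.45],[-0.04,0,0,0,0,0,0.45],[0,0,0,0,0,0,0.45]]]'
```

```text
time: 43.98
tool_pos: [481.2, -265.6, 34.6]
tcp_rot: [180.0, -0.2, -178.3]
ft_force: [-9.9, -0.1, 6.5]
finger_gap: 38.3
time: 44.35
tool_pos: [481.2, -265.6, 34.2]
tcp_rot: [179.9, -0.7, -178.3]
ft_force: [-31.4, -0.4, 22.1]
finger_gap: 38.5
```

```bash
python3 -m jog '[[[0.2,0,0,0,0,0,0.45],[0.3,0,0,0,0,0,0.45],[0,0,-0.7,0,0,0,0.45],[0,0,-0.9,0,0,0,0.45],[0,0,-0.9,0,0,0,1],[0,0,-0.7,0,0,0,1],[0,0,0,0,0,0,1]]]'
python3 -c "
from h import *
go(707.8,-214.6,185,-178.1)
p,d=snap('side');W=cloud('side',d);Z=W[...,2]
rect(W,box(270,420,200,300)&(Z>66)&(Z<84)&(W[...,0]>660)&(W[...,0]<760),'wing')
rect(W,box(200,420,150,380)&(Z>54)&(Z<65)&(p[...,0]>p[...,2].astype(int)+20)&(W[...,0]>480)&(W[...,1]<-180),'pack side')
a=cv2.resize(p[210:330,270:400],None,fx=4.5,fy=4.5,interpolation=cv2.INTER_CUBIC);cv2.imwrite('pics/c8.png',a[:,:,::-1])
"
```

```text
time: 45.22
tool_pos: [463.4, -267.5, 198.8]
tcp_rot: [-179.8, 0.3, -178.3]
ft_force: [-0.1, 0.1, 0.1]
finger_gap: 85.3
now tool units [-4.918  0.91   0.276]
after turn tool units [-4.921  0.895  0.276]
rz total -0.0005 dyaw 0.17 pose [ 463.4 -267.5  198.8] [-179.75    0.35 -178.27] F [-0.1  0.1  0.1] gap 85.3
wing 149 z [68.2 78.  81.3] [ 708.9 -215.2] [50.3 19.7] 1.28 mean [ 704.8 -217.1]
pack side 1457 z [57.7 60.7 62.7] [ 607.  -265.1] [115.4 237.9] 85.89 mean [ 539.7 -269.5]
```

View pics/c8.png

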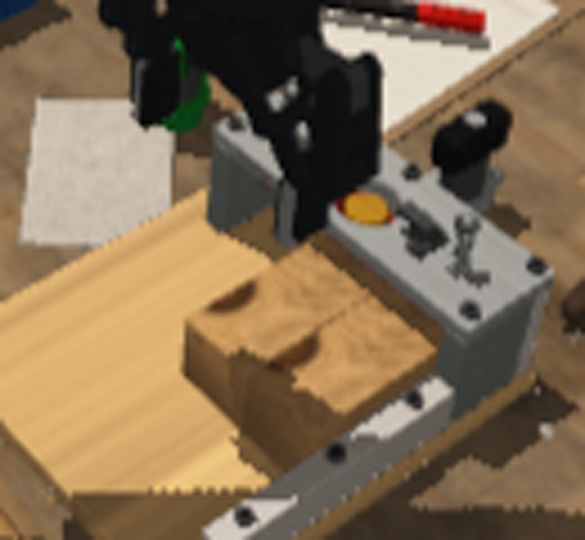

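The pack is tight against the fence and flush at the rear (crop 190–440, 250–420), and the plug stands at (470,150). Now I'll fetch it.

```bash
python3 -m jog '[[[-0.35,0.07,0,0,0,0,1],[-0.8,0.15,0,0,0,0,1],[-0.8,0.15,0,0,0,0,1],[-0.8,0.15,0,0,0,0,1],[-0.8,0.15,0,0,0,0,1],[-0.8,0.15,0,0,0,0,1],[-0.5,0.09,0,0,0,0,1],[0,0,0.3,0,0,0,1],[0,0,0.6,0,0,0,1],[0,0,0,0,0,0,1],[0,0,0,0,0,0,1]]]'
python3 -c "
from h import *
go(707.8,-214.6,48.5,-178.1)"
```

```text
time: 46.65
tool_pos: [702.1, -213.5, 149.5]
tcp_rot: [180.0, -0.1, -178.3]
ft_force: [-0.4, -0.1, 0.1]
finger_gap: 85.1
now tool units [-0.114 -0.025  2.019]
after turn tool units [-0.114 -0.025  2.019]
rz total -0.0006 dyaw 0.2 pose [ 702.1 -213.5  149.5] [ 1.7998e+02 -6.0000e-02 -1.7830e+02] F [-0.4 -0.1  0.1] gap 85.1
```

```bash
python3 -m jog '[[[-0.11,-0.02,0.3,0,0,-0.0006,1],[0,0,0.6,0,0,0,1],[0,0,0.6,0,0,0,1],[0,0,0.4,0,0,0,1],[0,0,0.12,0,0,0,1],[0,0,0,0,0,0,1],[0,0,0,0,0,0,0.6],[0,0,0,0,0,0,0.35],[0,0,0,0,0,0,0.2],[0,0,0,0,0,0,0],[0,0,0,0,0,0,0],[0,0,0,0,0,0,0]]]' 90
python3 -m jog '[[[0,0,0,0,0,0,0],[0,0,-0.2,0,0,0,0],[0,0,-0.6,0,0,0,0],[0,0,-0.8,0,0,0,0],[0,0,-0.8,0,0,0,0],[0,0,-0.5,0,0,0,0],[0,0,0,0,0,0,0],[0,0,0,0,0,0,0]]]'
python3 -c "
from h import *
go(603.6,-232.4,180,-178.1)"
```

```text
time: 48.15
tool_pos: [708.9, -214.5, 49.9]
tcp_rot: [-180.0, 0.1, -178.1]
ft_force: [-1.1, 0.3, 5.8]
finger_gap: 19.4
time: 49.15
tool_pos: [707.5, -214.1, 191.9]
tcp_rot: [179.9, -0.1, -178.1]
ft_force: [-1.1, -0.0, -2.8]
finger_gap: 19.3
now tool units [ 2.089 -0.297  0.237]
after turn tool units [ 2.089 -0.298  0.237]
rz total 0.0001 dyaw -0.04 pose [ 707.5 -214.1  191.9] [ 1.7995e+02 -1.3000e-01 -1.7806e+02] F [-1.1 -0.  -2.8] gap 19.3
```

```bash
python3 -m jog '[[[0.3,-0.04,0,0,0,0,0],[0.6,-0.08,0,0,0,0,0],[0.6,-0.09,0,0,0,0,0],[0.45,-0.07,0,0,0,0,0],[0.14,-0.02,0,0,0,0,0],[0,0,0.2,0,0,0,0],[0,0,0.3,0,0,0,0],[0,0,0,0,0,0,0],[0,0,0,0,0,0,0]]]'
python3 -c "
from h import *
go(603.6,-232.3,141,-178.1)
p,d=snap('side');a=cv2.resize(p[210:310,300:400],None,fx=5.5,fy=5.5,interpolation=cv2.INTER_CUBIC);cv2.imwrite('pics/c9.png',a[:,:,::-1])"
```

```text
time: 50.28
tool_pos: [604.4, -232.5, 168.2]
tcp_rot: [180.0, -0.0, -178.0]
ft_force: [-0.7, -0.2, -1.6]
finger_gap: 19.7
now tool units [0.017 0.005 0.544]
after turn tool units [0.017 0.005 0.544]
rz total 0.0002 dyaw -0.06 pose [ 604.4 -232.5  168.2] [ 1.7998e+02 -4.0000e-02 -1.7804e+02] F [-0.7 -0.2 -1.6] gap 19.7
```

View pics/c9.png

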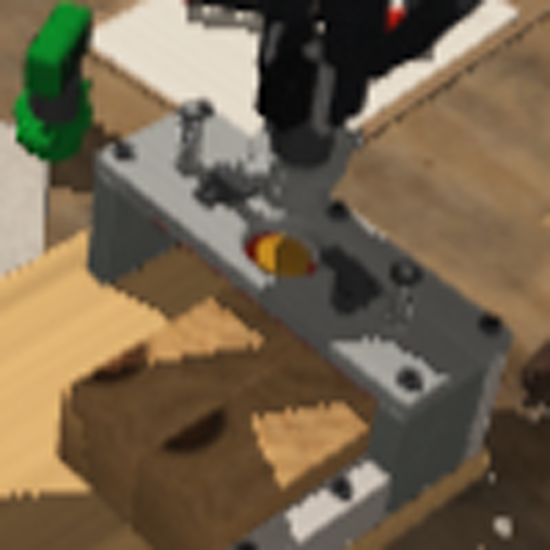

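```bash
python3 -m jog '[[[0.01,0,0.2,0,0,0,0],[0,0,0.2,0,0,0,0],[0,0,0.15,0,0,0,0],[0,0,0.06,0,0,0,0],[0,0,0,0,0,0,0],[0,0,0,0,0,0,0]]]'
python3 -m jog '[[[0,0,0.04,0,0,0,0],[0,0,0.04,0,0,0,0],[0,0,0,0,0,0,0]]]'
```

```text
time: 51.08
tool_pos: [604.0, -233.0, 138.7]
tcp_rot: [-180.0, 0.0, -178.1]
ft_force: [-0.1, -0.7, -1.5]
finger_gap: 19.0
time: 51.45
tool_pos: [603.8, -232.9, 134.3]
tcp_rot: [-180.0, 0.0, -178.1]
ft_force: [-0.2, -0.1, 0.3]
finger_gap: 19.9
```

```bash
python3 -m jog '[[[0,0,0.06,0,0,0,0],[0,0,0.06,0,0,0,0],[0,0,0.06,0,0,0,0],[0,0,0,0,0,0,0]]]'
python3 -m jog '[[[0,0,0.05,0,0,0,0],[0,0,0.04,0,0,0,0],[0,0,0.03,0,0,0,0],[0,0,0,0,0,0,0],[0,0,0,0,0,0,0]]]'
```

```text
time: 51.95
tool_pos: [604.5, -233.0, 126.5]
tcp_rot: [-180.0, 0.1, -178.1]
ft_force: [-2.6, 1.7, 7.4]
finger_gap: 19.8
time: 52.58
tool_pos: [604.9, -233.0, 121.5]
tcp_rot: [-179.9, 0.2, -178.1]
ft_force: [-2.4, 3.0, 11.4]
finger_gap: 19.3
```

```bash
python3 -m jog '[[[0,0,0.03,0,0,0,0],[0,0,0.02,0,0,0,0],[0,0,0,0,0,0,0],[0,0,0,0,0,0,0]]]'
python3 -m jog '[[[0,0,0.03,0,0,0,0],[0,0,0,0,0,0,0],[0,0,0,0,0,0,0]]]'
python3 -m jog '[[[0,0,0.02,0,0,0,0],[0,0,0,0,0,0,0],[0,0,0,0,0,0,0]]]'
```

```text
time: 53.08
tool_pos: [605.0, -233.1, 120.1]
tcp_rot: [-179.9, 0.2, -178.1]
ft_force: [-5.4, 4.1, 17.8]
finger_gap: 19.5
time: 53.45
tool_pos: [605.0, -233.1, 120.0]
tcp_rot: [-179.9, 0.2, -178.0]
ft_force: [-10.1, 5.2, 25.2]
finger_gap: 19.4
time: 53.82
tool_pos: [605.1, -233.1, 119.9]
tcp_rot: [-179.9, 0.2, -178.0]
ft_force: [-13.5, 6.9, 31.9]
finger_gap: 19.5
```

```bash
python3 -m jog '[[[0.03,0,-0.02,0,0,0,0],[0,0,0,0,0,0.02,0],[0,0,0,0,0,0.02,0],[0,0,0,0,0,0.02,0],[0,0,0,0,0,0.02,0],[0,0,0,0,0,0,0]]]'
python3 -m jog '[[[0,0,0,0,0,0.02,0],[0,0,0,0,0,0.02,0],[0,0,0,0,0,0.02,0],[0,0,0,0,0,0.02,0],[0,0,0,0,0,0.02,0],[0,0,0,0,0,0.02,0],[0,0,0,0,0,0.02,0],[0,0,0,0,0,0,0]]]'
python3 -c "
from h import *
s=telemetry.sense();print(s['wrist_torque'].round(2))"
```

```text
time: 54.58
tool_pos: [605.2, -233.9, 119.8]
tcp_rot: [180.0, 0.4, 153.0]
ft_force: [-0.8, 1.3, 18.5]
finger_gap: 19.7
time: 55.58
tool_pos: [605.2, -234.0, 119.8]
tcp_rot: [179.6, 0.3, 102.6]
ft_force: [0.0, 1.8, 17.3]
finger_gap: 19.4
[ 0.12  0.12 -0.1 ]
```

```bash
python3 -m jog '[[[0,0,0,0,0,0.015,0],[0,0,0,0,0,0.015,0],[0,0,0,0,0,0.003,0],[0,0,0,0,0,0,0],[0,0,0,0,0,0,0]]]'
python3 -c "
from h import *
s=telemetry.sense();print(s['wrist_torque'].round(2))"
python3 -m jog '[[[0,0,-0.05,0,0,0,0],[0,0,-0.05,0,0,0,0],[0,0,-0.04,0,0,0,0],[0,0,0,0,0,0,0],[0,0,0,0,0,0,0]]]'
```

```text
time: 56.2
tool_pos: [605.3, -234.1, 119.8]
tcp_rot: [179.6, 0.2, 90.9]
ft_force: [0.4, 1.2, 17.1]
finger_gap: 19.2
[0.09 0.09 0.07]
time: 56.82
tool_pos: [604.7, -234.0, 124.4]
tcp_rot: [179.7, 0.2, 90.9]
ft_force: [5.3, -1.9, 5.3]
finger_gap: 19.5
```

```bash
python3 -m jog '[[[0,0,-0.06,0,0,0,0],[0,0,0,0,0,0,0],[0,0,0,0,0,0,0]]]'
python3 -m jog '[[[0,0,0.03,0,0,0,0],[0,0,0,0,0,0,0.2],[0,0,0,0,0,0,0.4],[0,0,0,0,0,0,0.6],[0,0,0,0,0,0,0.8],[0,0,0,0,0,0,1],[0,0,-0.3,0,0,0,1],[0,0,-0.8,0,0,0,1],[0,0,-0.9,0,0,0,1],[0,0,-0.5,0,0,0,1],[0,0,0,0,0,0,1]]]'
```

```text
time: 57.2
tool_pos: [604.3, -233.9, 124.7]
tcp_rot: [179.7, 0.1, 90.8]
ft_force: [12.8, -4.7, -10.3]
finger_gap: 19.6
time: 58.58
tool_pos: [603.9, -233.6, 253.4]
tcp_rot: [179.6, 0.2, 90.9]
ft_force: [0.4, -0.5, 0.0]
finger_gap: 85.3
```

Locked: the plug rose 4.6 mm, and a pull of about 10 N did not lift it. I'll clear the view and check.

```bash
python3 -m jog '[[[0.4,-0.15,0,0,0,0,1],[0.8,-0.3,0,0,0,0,1],[0.8,-0.3,0,0,0,0,1],[0.8,-0.3,0,0,0,0,1],[0.8,-0.3,0,0,0,0,1],[0.8,-0.3,0,0,0,0,1],[0.8,-0.3,0,0,0,0,1],[0.8,-0.3,0,0,0,0,1],[0.8,-0.3,0,0,0,0,1],[0.8,-0.3,0,0,0,0,1],[0.4,-0.15,0,0,0,0,1],[0,0,0,0,0,0,1]]]'
python3 - <<'E'
from h import *
p,d=snap('top');W=cloud('top',d);Z=W[...,2]
rect(W,box(310,400,175,280)&(Z>54)&(Z<65)&(W[...,0]<572)&(p[...,0]>p[...,2].astype(int)+20),'pack top')
rect(W,box(310,400,175,275)&(Z>146)&(Z<160),'wing top')
a=cv2.resize(p[170:275,305:405],None,fx=4,fy=5.5,interpolation=2)
p,d=snap('side');W=cloud('side',d)
rect(W,box(240,420,200,360)&(W[...,2]>146)&(W[...,2]<160),'wing side')
b=cv2.resize(p[215:345,250:400],None,fx=2.66,fy=4.45,interpolation=2)
b=cv2.resize(b,(400,a.shape[0]));cv2.imwrite('pics/f1.png',np.hstack([a,b])[:,:,::-1])
E
```

```text
time: 60.08
tool_pos: [445.3, 165.8, 247.9]
tcp_rot: [-179.9, 0.0, 91.0]
ft_force: [0.0, 0.1, -0.3]
finger_gap: 85.6
pack top 627 z [54.9 59.  63.6] [ 531.7 -263.4] [79.3 94.8] 1.32 mean [ 531.1 -263.1]
wing top 105 z [147.2 151.5 157.7] [ 603.3 -232.5] [49.  19.3] 88.15 mean [ 603.5 -232. ]
wing side 157 z [147.4 153.  155.9] [ 602.4 -236.8] [19.4 50.2] 2.96 mean [ 600.4 -238.5]
```

View pics/f1.png

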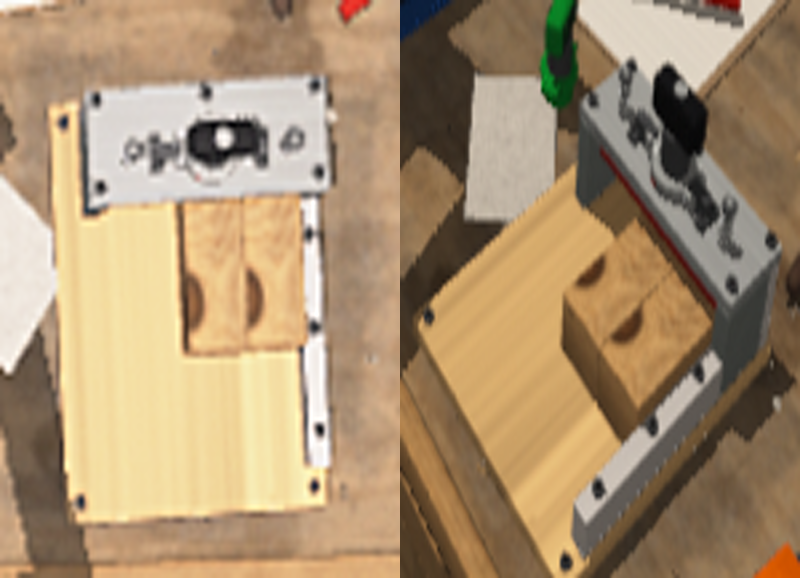

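The picture shows the wing along the jig's y, the pack flush and tight (94.8 mm wide), and the red bar down. Handing in.

```bash
python3 -c "
from h import *
print(job.hand_in())"
```

```text
the job is handed in; nothing more can be done
None
```

The job is handed in: the two blanks are in the jig and the plug is locked over them.

I pressed and turned the plug free, lifted it out and stood it upright on the bench behind the bridge. The tote held only two blanks. I laid them side by side in the jig, pushed each against the fence at about 25 N, and pushed both against the end stop at about 31 N. Then I refitted the plug: down to its lowest position, a quarter turn clockwise, and let it rise. The whole job took about 60 s of the 210 s.

**Last checks that passed:**
- **Lock:** the plug rose 4.6 mm after the turn, and a pull of about 10 N did not lift it.
- **Wing:** it lies along the jig's y, and its top is at the same height as at the start.
- **Pack:** it measures 94.8 mm wide (94 nominal), with its tops about 60 mm above the bench, the bar down at its far ends and the rear ends flush.
- **Gripper:** it was clear of everything at hand-in.

**Differences and gaps:**
- Both cameras put the locked plug 2 to 3 mm nearer the fence than at the start. That is close to the 2 mm play in the socket.
- The two cameras disagree with each other by about 4 mm on the plug's y position.
- The hold-down joint reading is not available to me, so I judged it only from the picture and the forces.

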